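# Step the rotary parts table round with its ratchet lever

## Task

Hold the upright handle of the rotary parts table's ratchet lever and pump it to and fro, so that the table steps round one tooth at a time, until the open white jar standing on the table has come to the steel pointer. Stop there (the ratchet cannot go back), let go of the handle, and turn the table only by its lever: do not touch the toothed table or the things standing on it.

Things in the scene. Friction and masses are not known exactly. Their poses are not given: they have to be found in the camera images.
- rotary_table: Round metal table, 152 mm across its 16 saw teeth, top 46 mm up, on a fixed round grey base 204 mm across. Origin on its vertical turning axis, at the work surface. Jar, red cap, flat brown medallion and orange plug are fixed on it. Turns counter-clockwise (seen from above) only and stays where left. A tooth is 22.5 degrees. Starts 3 to 5 teeth short, perhaps between teeth.
- handle (a point): Centre line of the lever's upright round black handle, 85 mm up: bar 20 mm thick, sides plain from 33 to 103 mm up, top at 107 mm. Stands 150 mm from the table's axis and swings level about it, 0.25 rad either side of its middle, between stops. Working stroke: counter-clockwise (from above), 3 N, to the stop; return: clockwise to within 10 mm of the other stop. Stays where left.
- jar (a point): Centre of the open white jar (52 mm in diameter, 58 mm high), 75 mm above the work surface and 46 mm from the table's axis; it goes round with the table, 18 mm for each tooth. Every full working stroke ends with the table in one of 16 positions, one of which has the jar at the pointer.
- mark (a point): Fixed point where the jar's centre must come: 46 mm from the table's axis towards the steel pointer (a short level spike on a post, 60 mm high and 98 mm from the axis, at the edge of the base), 75 mm above the work surface. Its y axis points from the table's axis to the pointer; the middle of the handle's swing lies in its -x direction from the table's axis.

How it is judged:
By the outcome, as a careful person would: the job done as asked, in the order asked, and still so for the second after the job is handed in, with the robot touching nothing.
It also fails if it takes over 58 s, if anything falls off the work surface, if the arm or the gripper's body presses on something with over 40 N, if the wrist force passes 120 N, or if a joint passes its speed limit or range.

## Robot

A 7-joint arm with a two-finger parallel gripper is mounted at the origin on a cart in front of the work surface, level with it; the furniture and walls round the work are solid. World frame = base frame: x ahead of the robot, y to its left, z up, the work surface at z = 0. Lengths are in m, angles in rad, forces in N, time in s.
With the tool pointing down it reaches from about 0.425 to 0.925 m from the base axis. Payload 6.8 kg.
Tool frame: the origin (TCP) lies on the mounting face of the last link; the fingertips stand 173 mm ahead of it and the grasp point (between the pads) lies 155 mm ahead of it; z points along the fingers, y is the direction in which the jaws open and shut (so a half turn about z gives the same grasp; the last joint's range is limited). The gripper opens to 85 mm and grips with 20 to 120 N. Pads are 22 mm wide; open, the fingers measure 114 mm over their backs; the gripper's body (76 mm by 85 mm) begins 54 mm behind the grasp point. The pads swing forward as they close: fully open they stand 13 mm farther back than shut.
Start: joints at [-1.343, 0.477, 0.022, 1.555, -0.011, 1.109, -0.083], TCP at [0.222, 0.637, 0.405] pointing down, gripper open.
Joint ranges: [-2.96, 2.96], [-0.34, 2.1], [-1.41, 1.46], [0.24, 2.44], [-1.37, 4.51], [0.17, 1.92], [-2.96, 2.96]. Speed limits (rad/s): [2.39, 2.39, 3.14, 3.14, 3.14, 3.14, 3.14].

## Interface

Orientations are given as a unit quaternion [w, x, y, z].
In Python, from station import sensors, read_camera, bot gives the robot as it stands. The module is installed in compiled form; this text tells all that it offers.
- The arm moves only by the tool play_rows, never from a script. Its argument "commands" is a list of rows, each a list of 4 numbers: the shift along the tool's x, y, z in m, then the turn about the tool's z in degrees. A call has 1 to 20 rows; each row shifts and turns the commanded pose from where the row before left it, along the tool's axes as they then stand; what a row does not reach is not made up. A row lasts 1/10 s, in which the tool goes at most 50 mm and 8.59 degrees, less where a joint would pass 70% of its speed; a pose out of reach is approached as far as the arm can. A call with a gripper value outside its range is refused whole. "claw" is the finger opening in m, from 0 to 0.0854, set as the call begins (left out, the last holds). The fingers move at their own pace and stop on an object; "force" is the grip in N (left out, the last holds). Time passes only in rows, so rows that do not move let the fingers close. It gives the time, the measured TCP pose, the force and the opening at its end, in the units of the state.
- sensors.get_obs(): the state, without advancing time (a new reading comes with each control period).
- read_camera(name): name is "side" or "top"; returns a dict with "frame" (400x640x3 uint8, blue, green, red), "depth" (400x640 float32, m along the optical axis (not along the pixel's ray), 0 where there is no reading), "fx", "fy", "cx", "cy" (pixels), "rvec" (rotation vector, rad) and "tvec" (3), from world to camera coordinates, as OpenCV has them. Camera axes: x right, y down, z forward; pixel columns grow to the right and rows downward; lengths in m; the calibration is good to about 2 mm. A picture is of the moment at which its call begins.
- bot.hand_in(): hands the job in, once; it reports no verdict.
The state is a dict: "t": time; "q": joint angles; "joint_vel": joint speeds; "joint_torque": joint torques, N m; "eef_pos": TCP position; "tool_rot": TCP orientation; "contact_force": force on the tool from outside, world axes, zero at the start; "torque": the same for the moment, N m; "gripper_width": opening from 0.0 (shut) to 1.0 (fully open).
Only numpy, scipy, OpenCV 4.12 (cv2) and the standard library are available. Lean on these libraries where they do the work, as an engineer would, in place of code of your own. Each camera call takes 0.05 s, during which the arm holds its last target.

## Working session

There is one attempt and no reset: what is moved stays moved. The work goes in short steps, Python scripts to look and compute and a tool call to move; the robot and the scene stay as the last step left them, time stands still between calls to the robot, and variables do not carry over. Pictures are saved under pics/ and viewed, and the job is handed in when it is done.

Besides the shell and the picture viewer there is one more tool, called after "Emit:" in YAML: its name, and indented under it one key for each argument. play_rows: Moves the arm, as the interface text tells. Its arguments: {"type":"object","properties":{"commands":{"type":"array"},"claw":{"type":"number"},"force":{"type":"number"}},"required":["commands"]}

```bash
mkdir -p pics
cat > h.py <<'E'
import numpy as np,cv2
from station import sensors, read_camera, bot
def cam(n):
    c=read_camera(n); R=cv2.Rodrigues(np.array(c['rvec'],float))[0]; t=np.array(c['tvec'],float).ravel(); c['R']=R;c['t']=t; return c
def ray(c,u,v,z):
    d=c['R'].T@np.array([(u-c['cx'])/c['fx'],(v-c['cy'])/c['fy'],1.]); o=-c['R'].T@c['t']
    return o+d*(z-o[2])/d[2]
def proj(c,p):
    q=c['R']@np.array(p)+c['t']; return np.array([c['fx']*q[0]/q[2]+c['cx'],c['fy']*q[1]/q[2]+c['cy']])
def cloud(c):
    v,u=np.mgrid[0:400,0:640]; d=c['depth']; P=np.stack([(u-c['cx'])/c['fx']*d,(v-c['cy'])/c['fy']*d,d],-1)
    return (P-c['t'])@c['R']
E
python3 - <<'E'
from h import *
for n in ['side','top']:
    c=cam(n); cv2.imwrite(f'pics/{n}0.png',c['frame']); print(n,c['fx'],-c['R'].T@c['t'],c['R'][2])
o=sensors.get_obs();print(o['t'],o['eef_pos'],o['tool_rot'],o['gripper_width'],o['contact_force'])
E
```

```text
side 489.46887273341395 [ 0.39067471 -0.65805913  0.43159632] [ 0.19394813  0.89314237 -0.40580885]
top 414.48994316317214 [0.49319641 0.11885641 0.94678786] [ 0.1110286  -0.01975749 -0.9936208 ]
0.1 [0.22231494 0.63707209 0.40384223] [-9.76428581e-05  1.67101264e-01  9.85939404e-01 -8.05750822e-04] 1.0017499241292014 [-0.45702969 -0.77888862  0.11240438]
```

View pics/side0.png

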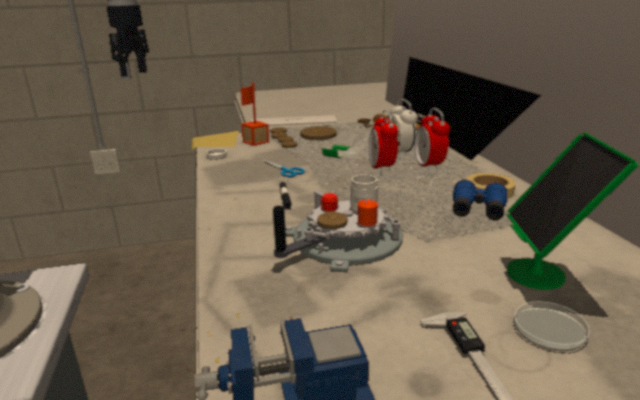

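View pics/top0.png

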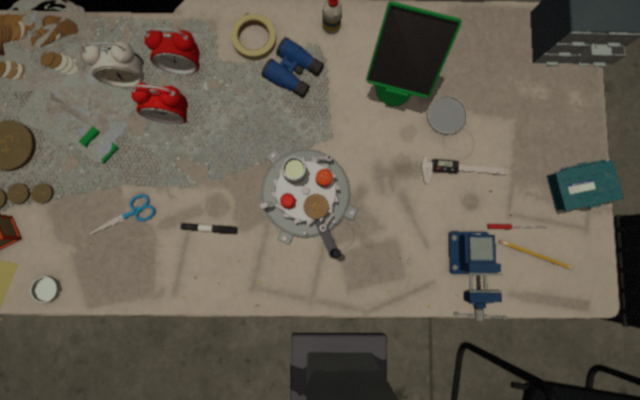

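Run:
```python
from h import *
c=cam('top'); f=c['frame'][135:275,235:375]; cv2.imwrite('pics/topz.png',cv2.resize(f,None,fx=4.2,fy=4.2,interpolation=cv2.INTER_CUBIC))
s=cam('side'); f=s['frame'][160:290,240:420]; cv2.imwrite('pics/sidez.png',cv2.resize(f,None,fx=4.4,fy=4.4,interpolation=cv2.INTER_CUBIC))
P=cloud(c)
for u,v in [(306,193),(335,254),(337,254),(294,168),(316,206),(324,177),(288,201),(265,207)]: print(u,v,P[v,u],ray(c,u,v,.046)[:2])
```

```text
306 193 [0.61017975 0.12457186 0.05289325] [0.61108186 0.12461593]
335 254 [0.48010904 0.06434084 0.10798846] [0.47914186 0.06031207]
337 254 [0.48017228 0.0604219  0.10950163] [0.4791845 0.0559901]
294 168 [0.65848604 0.1502956  0.08665745] [0.6662991 0.1517817]
316 206 [0.58171515 0.10259661 0.05627226] [0.58273623 0.10240905]
324 177 [0.64026794 0.08694408 0.08611011] [0.6471219  0.08545687]
288 201 [0.58995598 0.16233283 0.07309267] [0.59295643 0.163681  ]
265 207 [0.57832849 0.21253211 0.05494507] [0.57918235 0.21347167]
```

View pics/topz.png

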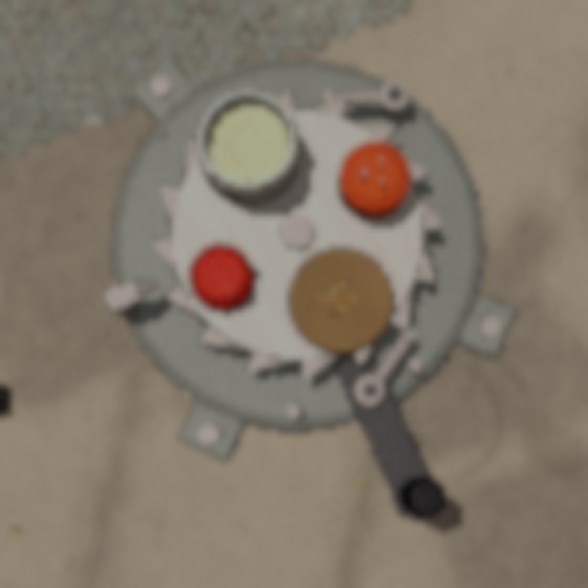

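View pics/sidez.png

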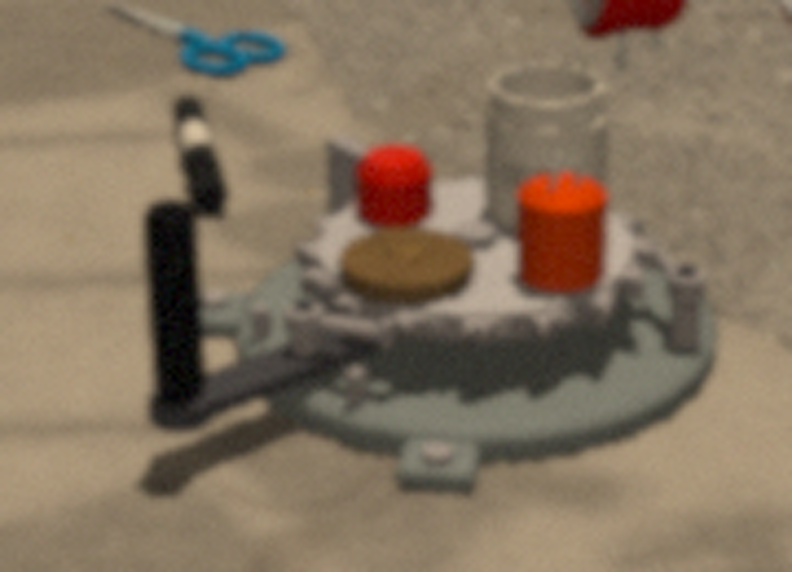

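```bash
cat >> h.py <<'E'
def z2p(x,y): return (x+.5)/4.2-.5+235,(y+.5)/4.2-.5+135
def ang(v): return np.degrees(np.arctan2(v[1],v[0]))
E
python3 - <<'E'
from h import *
c=cam('top');P=cloud(c)
R=P[150:240,250:350]
print('hub',ray(c,*z2p(297,232),.052)[:2], P[190,306],'basez',[P[v,u,2] for u,v in [(345,200),(300,155),(310,233),(270,180)]])
for z in (.01,.02): print('base',ray(c,*z2p(297.5,245),z)[:2], ray(c,*z2p(113,245),z)[:2],ray(c,*z2p(482,245),z)[:2],ray(c,*z2p(297,62),z)[:2],ray(c,*z2p(297,428),z)[:2])
ax=ray(c,*z2p(297,232),.052)[:2]
for n,x,y,z in [('jar',250,141,.104),('handle',423,495,.107),('ptrpost',122,296,.06),('ptrtip',150,293,.06),('red',222,276,.075),('orange',376,180,.08),('medal',341,300,.055)]:
    p=ray(c,*z2p(x,y),z)[:2]; d=p-ax; print(n,p,np.linalg.norm(d),ang(d))
E
```

```text
hub [0.61717912 0.12611911] [0.61696567 0.12466752 0.05141064] basez [np.float64(0.014821437532733572), np.float64(0.015104634459067085), np.float64(0.014456860645418741), np.float64(0.012257728198271879)]
base [0.61588638 0.12609462] [0.61459249 0.22590499] [0.61718609 0.02583499] [0.71715711 0.1277078 ] [0.51695899 0.12505477]
base [0.61457669 0.12601735] [0.61329662 0.22476227] [0.61586252 0.02682797] [0.71476638 0.12761332] [0.51670533 0.1249886 ]
jar [0.65475884 0.14936093] 0.04418616903067763 31.735417347012238
handle [0.48314338 0.06362101] 0.1478904710663152 -155.00133140545037
ptrpost [0.5819145  0.21495258] 0.09557708537167403 111.65181378257965
ptrtip [0.58363098 0.20071899] 0.08179620658991474 114.21381134933623
red [0.5911487  0.16336913] 0.04544388222860511 124.94596486251781
orange [0.64029443 0.08640625] 0.045950290576620714 -59.79798533166439
medal [0.58173309 0.10298421] 0.04232782329740744 -146.86833049946804
```

Emit:
play_rows:
  commands:
    - [-0.0242,-0.0253,0,0]
    - [-0.0242,-0.0253,0,0]
    - [-0.0242,-0.0253,0,0]
    - [-0.0242,-0.0253,0,0]
    - [-0.0242,-0.0253,0,0]
    - [-0.0242,-0.0253,0,0]
    - [-0.0242,-0.0253,0,0]
    - [-0.0242,-0.0253,0,0]
    - [-0.0242,-0.0253,0,0]
    - [-0.0242,-0.0253,0,0]
    - [-0.0242,-0.0253,0,0]
    - [-0.0242,-0.0253,0,0]
    - [-0.0242,-0.0253,0,0]
    - [-0.0242,-0.0253,0,0]
    - [-0.0242,-0.0253,0,0]
    - [-0.0242,-0.0253,0,0]
    - [-0.0242,-0.0253,0,0]
    - [-0.0242,-0.0253,0,0]

```text
t: 2.05
eef_pos: [0.4839, 0.0624, 0.4049]
tool_rot: [0.0, 0.167, 0.986, 0.0]
contact_force: [0.4, 0.6, 0.1]
gripper_width: 1.0
```

Emit:
play_rows:
  commands:
    - [0,0,0,8]
    - [0,0,0,8]
    - [0,0,0,8]
    - [0,0,0,8]
    - [0,0,0,8]
    - [0,0,0,8]
    - [0,0,0,8]
    - [0,0,0,8]
    - [0,0,0,8]
    - [0,0,0,8]
    - [0,0,0,8]
    - [0,0,0,8]
    - [0,0,0,8]
    - [0,0,0,8]
    - [0,0,0,8]
    - [0,0,0,8]
    - [0,0,0,8]
    - [0,0,0,0]
    - [0,0,0,0]

```text
t: 3.95
eef_pos: [0.4836, 0.0639, 0.4047]
tool_rot: [-0.0, 0.976, 0.216, 0.0]
contact_force: [-0.3, 0.1, 0.4]
gripper_width: 1.004
```

Emit:
play_rows:
  commands:
    - [0,0,0.02,0]
    - [0,0,0.02,0]
    - [0,0,0.02,0]
    - [0,0,0.02,0]
    - [0,0,0.02,0]
    - [0,0,0.02,0]
    - [0,0,0.02,0]
    - [0,0,0.015,0]
    - [0,0,0.011,0]
    - [0,0,0,0]

```text
t: 4.95
eef_pos: [0.4832, 0.0637, 0.2376]
tool_rot: [0.0, 0.977, 0.215, -0.001]
contact_force: [-0.4, 0.2, 0.1]
gripper_width: 1.003
```

Run:
```python
from h import *
c=cam('top'); f=c['frame'][135:275,235:375]; a=cv2.resize(f,None,fx=2.8,fy=2.8)
s=cam('side'); f=s['frame'][140:280,220:360]; b=cv2.resize(f,None,fx=2.8,fy=2.8)
cv2.imwrite('pics/g1.png',np.hstack([a,b]))
```

```text
(no output)
```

View pics/g1.png

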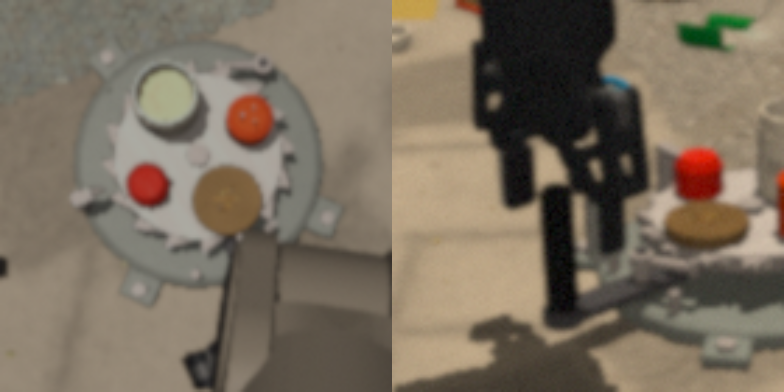

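Run:
```python
from h import *
s=cam('side')
for p in [(.4835,.0637,.107),(.4835,.0637,.04),(.504,.02,.07),(.462,.109,.07)]:
    u,v=proj(s,p); print(p,((u-220)*2.8+392,(v-140)*2.8))
```

```text
(0.4835, 0.0637, 0.107) (np.float64(558.5856217333446), np.float64(185.1885460968719))
(0.4835, 0.0637, 0.04) (np.float64(564.8804216727486), np.float64(287.06952082957594))
(0.504, 0.02, 0.07) (np.float64(609.9928475830441), np.float64(271.3550175537219))
(0.462, 0.109, 0.07) (np.float64(516.2696733738455), np.float64(214.76620664240517))
```

The picture shows the handle (side panel, px 558,190) midway between the open fingers, which agrees with the projected position. I'll close the gripper.

Emit:
play_rows:
  commands:
    - [0,0,0,0]
    - [0,0,0,0]
    - [0,0,0,0]
    - [0,0,0,0]
    - [0,0,0,0]
    - [0,0,0,0]
    - [0,0,0,0]
    - [0,0,0,0]
  claw: 0.012
  force: 40

```text
t: 5.9
eef_pos: [0.4837, 0.0638, 0.2389]
tool_rot: [-0.0, 0.977, 0.214, 0.0]
contact_force: [-0.6, 0.2, 5.4]
gripper_width: 0.226
```

Emit:
play_rows:
  commands:
    - [0.0001,-0.0052,0,2]
    - [0.0001,-0.0052,0,2]
    - [0.0001,-0.0052,0,2]
    - [0.0001,-0.0052,0,2]
    - [0.0001,-0.0052,0,2]
    - [0.0001,-0.0052,0,2]
    - [0.0001,-0.0052,0,2]
    - [0,0,0,0]

```text
t: 6.7
eef_pos: [0.4725, 0.0988, 0.2389]
tool_rot: [-0.0, 0.996, 0.093, -0.0]
contact_force: [-1.8, 0.2, 6.5]
gripper_width: 0.223
```

Emit:
play_rows:
  commands:
    - [0,-0.0026,0,1]
    - [0,0,0,0]

```text
t: 6.9
eef_pos: [0.4721, 0.1009, 0.2389]
tool_rot: [-0.0, 0.996, 0.085, -0.0]
contact_force: [-2.2, -0.8, 6.7]
gripper_width: 0.224
```

Emit:
play_rows:
  commands:
    - [0,-0.0026,0,1]
    - [0,0,0,0]

```text
t: 7.1
eef_pos: [0.4716, 0.1034, 0.2389]
tool_rot: [-0.0, 0.997, 0.076, -0.0]
contact_force: [-2.3, -1.0, 6.6]
gripper_width: 0.219
```

Emit:
play_rows:
  commands:
    - [-0.001,0.0052,0,-2]
    - [0.0001,0.0052,0,-2]
    - [0.0001,0.0052,0,-2]
    - [0.0001,0.0052,0,-2]
    - [0.0001,0.0052,0,-2]
    - [0.0001,0.0052,0,-2]
    - [0.0001,0.0052,0,-2]
    - [0.0001,0.0052,0,-2]
    - [0.0001,0.0052,0,-2]
    - [0.0001,0.0052,0,-2]
    - [0.0001,0.0052,0,-2]
    - [0.0001,0.0052,0,-2]
    - [0,0,0,0]

```text
t: 8.4
eef_pos: [0.4935, 0.0455, 0.239]
tool_rot: [0.0, 0.959, 0.282, 0.001]
contact_force: [2.2, 1.2, 1.9]
gripper_width: 0.223
```

Emit:
play_rows:
  commands:
    - [0,0.0026,0,-1]
    - [0,0.0026,0,-1]
    - [0,0,0,0]

```text
t: 8.7
eef_pos: [0.4963, 0.0414, 0.239]
tool_rot: [0.0, 0.954, 0.299, 0.001]
contact_force: [4.2, 3.2, 2.5]
gripper_width: 0.223
```

Emit:
play_rows:
  commands:
    - [0,0.0026,0,-1]
    - [0,0,0,0]

```text
t: 8.9
eef_pos: [0.4975, 0.0398, 0.2389]
tool_rot: [-0.0, 0.951, 0.308, 0.001]
contact_force: [2.7, 5.2, 3.0]
gripper_width: 0.222
```

Emit:
play_rows:
  commands:
    - [-0.001,0.0026,0,-1]
    - [0,0,0,0]

```text
t: 9.1
eef_pos: [0.4978, 0.0392, 0.2389]
tool_rot: [-0.002, 0.949, 0.316, 0.0]
contact_force: [0.4, 12.9, 6.1]
gripper_width: 0.224
```

Emit:
play_rows:
  commands:
    - [0,0.0026,0,-1]
    - [0,0,0,0]

```text
t: 9.3
eef_pos: [0.4985, 0.039, 0.2388]
tool_rot: [-0.004, 0.945, 0.326, -0.001]
contact_force: [-4.4, 18.6, 11.2]
gripper_width: 0.222
```

```bash
cat > look.py <<'E'
from h import *
import sys
c=cam('top'); f=c['frame'][135:275,235:375]; cv2.imwrite(f'pics/{sys.argv[1]}.png',cv2.resize(f,None,fx=4.2,fy=4.2,interpolation=cv2.INTER_CUBIC))
ax=np.array([.6165,.126])
hsv=cv2.cvtColor(c['frame'],cv2.COLOR_BGR2HSV)
roi=np.zeros((400,640),np.uint8);cv2.circle(roi,(306,190),36,255,-1)
def blob(m,z,n):
    m=cv2.bitwise_and(m,roi); k,l,st,ce=cv2.connectedComponentsWithStats(m)
    if k<2: print(n,'none');return
    i=1+np.argmax(st[1:,4]); p=ray(c,*ce[i],z)[:2]; d=p-ax; print(n,st[i,4],ce[i],p,np.linalg.norm(d),ang(d))
blob(cv2.inRange(hsv,(28,40,90),(45,255,255)),.085,'jar')
blob(cv2.inRange(hsv,(0,170,90),(5,255,255)),.08,'red')
blob(cv2.inRange(hsv,(6,190,120),(12,255,255)),.083,'orange')
o=sensors.get_obs(); p=np.array(o['eef_pos'][:2]); print('tcp',p,ang(p-ax),np.linalg.norm(p-ax),o['contact_force'],o['t'])
E
python3 look.py s1
```

```text
jar 240 [290.6875 170.9   ] [0.65250363 0.15722652] 0.047658755829789685 40.93562344907569
red 145 [290.02068966 204.17241379] [0.58254204 0.15763151] 0.046407920662901024 137.03141891218348
orange 160 [321.2625  174.21875] [0.64667111 0.09266531] 0.04496106371271035 -47.851867981146185
tcp [0.49849123 0.03902587] -143.6092615404308 0.14659662421407266 [-4.51644165 19.21778398  9.04635455] 9.35
```

View pics/s1.png

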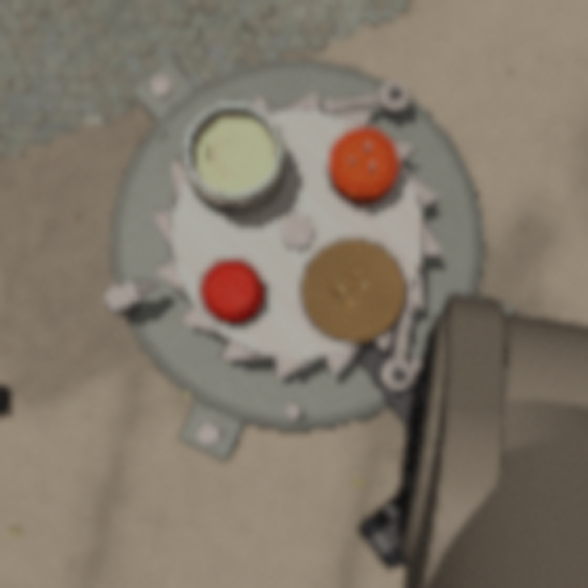

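Emit:
play_rows:
  commands:
    - [0.0001,-0.0052,0,2]
    - [0.0001,-0.0052,0,2]
    - [0.0001,-0.0052,0,2]
    - [0.0001,-0.0052,0,2]
    - [0.0001,-0.0052,0,2]
    - [0.0001,-0.0052,0,2]
    - [0.0001,-0.0052,0,2]
    - [0.0001,-0.0052,0,2]
    - [0.0001,-0.0052,0,2]
    - [0.0001,-0.0052,0,2]
    - [0.0001,-0.0052,0,2]
    - [0.0001,-0.0052,0,2]
    - [0.0001,-0.0052,0,2]
    - [0.0001,-0.0052,0,2]
    - [0,-0.0026,0,1]
    - [0,0,0,0]

```text
t: 10.95
eef_pos: [0.4711, 0.1037, 0.239]
tool_rot: [0.0, 0.997, 0.077, 0.002]
contact_force: [6.2, 4.3, -3.3]
gripper_width: 0.221
```

```bash
python3 look.py r1
```

```text
jar 239 [290.79497908 170.87866109] [0.65255241 0.15700115] 0.047548372940969606 40.69194136573054
red 143 [290.01398601 204.07692308] [0.58274344 0.15764907] 0.04627276219009263 136.8455396558982
orange 157 [321.24203822 174.19745223] [0.64671611 0.09270897] 0.04495893651220391 -47.77200390252724
tcp [0.47112938 0.10353432] -171.2149647074288 0.1470963041500032 [ 6.9431526   4.12538165 -3.15381138] 11.0
```

Emit:
play_rows:
  commands:
    - [0.001,0.0052,0,-2]
    - [0.0001,0.0052,0,-2]
    - [0.0001,0.0052,0,-2]
    - [0.0001,0.0052,0,-2]
    - [0.0001,0.0052,0,-2]
    - [0.0001,0.0052,0,-2]
    - [0.0001,0.0052,0,-2]
    - [0.0001,0.0052,0,-2]
    - [0.0001,0.0052,0,-2]
    - [0.0001,0.0052,0,-2]
    - [0.0001,0.0052,0,-2]
    - [0.0001,0.0052,0,-2]
    - [0.0001,0.0052,0,-2]
    - [0,0.0026,0,-1]
    - [0,0.0026,0,-1]
    - [0,0.0026,0,-1]
    - [0,0,0,0]
    - [0,0,0,0]

```text
t: 12.8
eef_pos: [0.4988, 0.0391, 0.2388]
tool_rot: [-0.004, 0.945, 0.326, -0.002]
contact_force: [-8.2, 17.9, 14.9]
gripper_width: 0.224
```

```bash
python3 look.py s2
```

```text
jar 254 [285.47244094 177.75590551] [0.63773088 0.16792583] 0.046994952732354225 63.14274374620961
red 141 [296.92198582 208.94326241] [0.57265998 0.14299562] 0.047019130067544934 158.80999768157045
orange 160 [314.40625 169.3    ] [0.65701263 0.10726719] 0.04463397291573798 -24.81555575941736
tcp [0.49880811 0.03904083] -143.5403642687305 0.1463327632429896 [-7.69086787 18.27608826 14.1450639 ] 12.85
```

Emit:
play_rows:
  commands:
    - [0.0001,-0.0052,0,2]
    - [0.0001,-0.0052,0,2]
    - [0.0001,-0.0052,0,2]
    - [0.0001,-0.0052,0,2]
    - [0.0001,-0.0052,0,2]
    - [0.0001,-0.0052,0,2]
    - [0.0001,-0.0052,0,2]
    - [0.0001,-0.0052,0,2]
    - [0.0001,-0.0052,0,2]
    - [0.0001,-0.0052,0,2]
    - [0.0001,-0.0052,0,2]
    - [0.0001,-0.0052,0,2]
    - [0.0001,-0.0052,0,2]
    - [0.0001,-0.0052,0,2]
    - [0,-0.0026,0,1]
    - [0,0,0,0]

```text
t: 14.45
eef_pos: [0.4715, 0.1036, 0.2389]
tool_rot: [-0.0, 0.997, 0.077, 0.001]
contact_force: [4.8, 3.1, 0.8]
gripper_width: 0.222
```

Emit:
play_rows:
  commands:
    - [0.001,0.0052,0,-2]
    - [0.0001,0.0052,0,-2]
    - [0.0001,0.0052,0,-2]
    - [0.0001,0.0052,0,-2]
    - [0.0001,0.0052,0,-2]
    - [0.0001,0.0052,0,-2]
    - [0.0001,0.0052,0,-2]
    - [0.0001,0.0052,0,-2]
    - [0.0001,0.0052,0,-2]
    - [0.0001,0.0052,0,-2]
    - [0.0001,0.0052,0,-2]
    - [0.0001,0.0052,0,-2]
    - [0.0001,0.0052,0,-2]
    - [0,0.0026,0,-1]
    - [0,0.0026,0,-1]
    - [0,0.0026,0,-1]
    - [0,0,0,0]
    - [0,0,0,0]

```text
t: 16.25
eef_pos: [0.4991, 0.0389, 0.2387]
tool_rot: [-0.005, 0.946, 0.325, -0.003]
contact_force: [-10.0, 19.4, 18.9]
gripper_width: 0.223
```

```bash
python3 look.py s3
```

```text
jar 258 [283.38372093 186.21705426] [0.61970652 0.17196666] 0.04607836475806526 86.00964933421308
red 146 [304.93835616 210.84931507] [0.56884981 0.12613115] 0.047650370943736024 179.8422981898919
orange 162 [306.22222222 167.32716049] [0.66100188 0.12462535] 0.044523109206195115 -1.7692906372706252
tcp [0.49911822 0.03895075] -143.43970665065763 0.14613710634938043 [-9.13239876 20.21680454 17.92637338] 16.3
```

Emit:
play_rows:
  commands:
    - [0.0001,-0.0052,0,2]
    - [0.0001,-0.0052,0,2]
    - [0.0001,-0.0052,0,2]
    - [0.0001,-0.0052,0,2]
    - [0.0001,-0.0052,0,2]
    - [0.0001,-0.0052,0,2]
    - [0.0001,-0.0052,0,2]
    - [0.0001,-0.0052,0,2]
    - [0.0001,-0.0052,0,2]
    - [0.0001,-0.0052,0,2]
    - [0.0001,-0.0052,0,2]
    - [0.0001,-0.0052,0,2]
    - [0.0001,-0.0052,0,2]
    - [0.0001,-0.0052,0,2]
    - [0,-0.0026,0,1]
    - [0,0,0,0]

```text
t: 17.9
eef_pos: [0.4718, 0.1033, 0.2389]
tool_rot: [-0.0, 0.997, 0.077, -0.0]
contact_force: [1.4, 2.5, 5.4]
gripper_width: 0.22
```

Emit:
play_rows:
  commands:
    - [0.0001,0.0052,0,-2]
    - [0.0001,0.0052,0,-2]
    - [0.0001,0.0052,0,-2]
    - [0.0001,0.0052,0,-2]
    - [0.0001,0.0052,0,-2]
    - [0.0001,0.0052,0,-2]
    - [0.0001,0.0052,0,-2]
    - [0.0001,0.0052,0,-2]
    - [0.0001,0.0052,0,-2]
    - [0.0001,0.0052,0,-2]
    - [0.0001,0.0052,0,-2]
    - [0.0001,0.0052,0,-2]
    - [0.0001,0.0052,0,-2]
    - [0,0.0026,0,-1]
    - [0,0.0026,0,-1]
    - [0,0.0026,0,-1]
    - [0,0,0,0]
    - [0,0,0,0]

```text
t: 19.7
eef_pos: [0.4992, 0.039, 0.2387]
tool_rot: [-0.005, 0.946, 0.325, -0.003]
contact_force: [-9.8, 18.9, 19.1]
gripper_width: 0.224
```

```bash
python3 look.py s4
```

```text
jar 268 [284.72761194 194.62313433] [0.60197651 0.16881925] 0.045215257933539206 108.73597330424063
red 146 [313.08219178 209.34246575] [0.57223018 0.10908316] 0.047391946576786116 -159.0866315333802
orange 156 [297.83974359 168.97435897] [0.65721416 0.14228841] 0.04385151391014052 21.804735629996355
tcp [0.49916268 0.03897882] -143.4381660642144 0.14608467687112975 [-9.69395438 19.05880414 18.43591005] 19.75
```

View pics/s4.png

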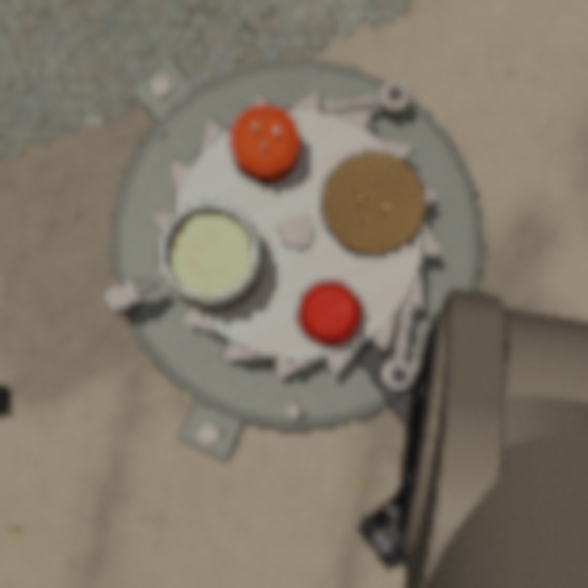

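Emit:
play_rows:
  commands:
    - [0,-0.002,0,1]
    - [0,-0.001,0,0.5]
    - [0,0,0,0]

```text
t: 20.05
eef_pos: [0.4985, 0.0395, 0.2388]
tool_rot: [-0.002, 0.95, 0.313, -0.001]
contact_force: [-4.0, 11.0, 10.6]
gripper_width: 0.223
```

Emit:
play_rows:
  commands:
    - [0,0,0,0]
    - [0,0,0,0]
    - [0,0,0,0]
    - [0,0,0,0]
    - [0,0,0,0]
    - [0,0,0,0]
    - [0,0,0,0]
  claw: 0.075

```text
t: 20.75
eef_pos: [0.4996, 0.0369, 0.2386]
tool_rot: [0.0, 0.95, 0.311, -0.0]
contact_force: [0.7, -0.1, 0.4]
gripper_width: 0.877
```

Released; force is near zero. I'll raise the tool straight up, then back away.

Emit:
play_rows:
  commands:
    - [0,0,-0.02,0]
    - [0,0,-0.02,0]
    - [0,0,-0.02,0]
    - [0,0,-0.02,0]
    - [0,0,-0.02,0]
    - [0,0,-0.02,0]
    - [0,0,-0.02,0]
    - [0,0,-0.02,0]
    - [0,0,0,0]

```text
t: 21.65
eef_pos: [0.5005, 0.0368, 0.401]
tool_rot: [-0.0, 0.95, 0.311, 0.002]
contact_force: [0.1, -0.7, -0.4]
gripper_width: 0.882
```

```bash
python3 look.py end
python3 - <<'E'
from h import *
c=cam('top'); ax=np.array([.6165,.126])
for n,x,y,z in [('jar rim',211,255,.104),('ptr',122,296,.06)]:
    p=ray(c,*z2p(x,y),z)[:2]-ax; print(n,np.linalg.norm(p),ang(p))
s=cam('side'); f=s['frame'][130:290,220:420]; cv2.imwrite('pics/endside.png',cv2.resize(f,None,fx=3.5,fy=3.5))
E
```

```text
jar 270 [284.68148148 194.62592593] [0.60196939 0.16891553] 0.04530873211686909 108.70540210259873
red 147 [313.1292517  209.34013605] [0.57223629 0.10898442] 0.047421582658517134 -158.9725514985971
orange 156 [297.78205128 169.        ] [0.65715744 0.1424094 ] 0.043843991322087564 21.979069507489772
tcp [0.49992224 0.03696569] -142.62982439819515 0.1466883884562662 [ 1.32322634  0.14972291 -0.86668552] 21.7
jar rim 0.04532116394364833 113.92946879487862
ptr 0.09543961013356105 111.246494376582
```

View pics/end.png

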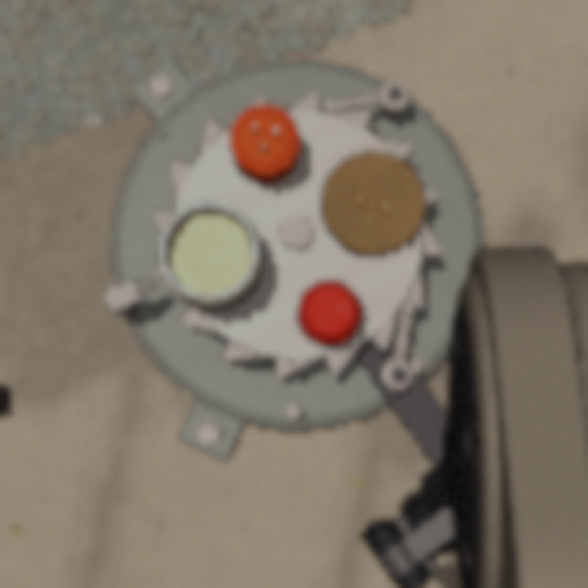

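View pics/endside.png

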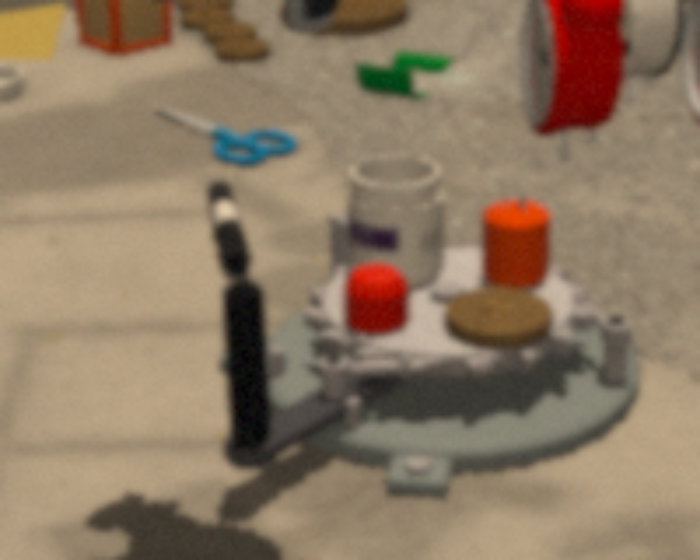

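The jar (zoomed px 211,255) sits at the pointer (px 122,296). The handle stands free below the gripper, and nothing has moved since I let go. I'll hand the job in.

```bash
python3 -c "
from station import bot; print(bot.hand_in())"
```

```text
the job is handed in; nothing more can be done
None
```

The white jar is at the steel pointer, the handle is released, and the job is handed in at about 22 s of the 58 s allowed.

- **What I did:** I gripped the handle and took it back clockwise. I then made four working strokes to the stop. The first only completed a part tooth (about 12°), and the next three were one tooth each (22–23°). After that I eased the load, opened the gripper and raised the tool straight up. Only the lever was touched.
- **Last checks:** The tool force was near zero after release. The table read the same after release as at the end of the last stroke, within 0.2°. The pointer was at about 111–112° round the axis. The jar read about 114° by its rim and 109° by its contents. These two readings disagree because of the heights I assumed, but they bracket the pointer, and the next tooth either way is 22.5° off.
- **Forces:** Readings at the stop were up to about 29 N in total at the wrist.

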